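Close the thermal cycler and screw down its heated plate

ROBOT

A 7-joint arm with a two-finger parallel gripper is mounted at the origin on the work surface. World frame = base frame: x ahead of the robot, y to its left, z up, the work surface at z = 0. Lengths are in m, angles in rad, forces in N, time in s.
With the tool pointing down it reaches from about 0.425 to 0.95 m from the base axis. Payload 16.7 kg.
Tool frame: the origin (TCP) lies midway between the tips of the shut fingers; the grasp point (between the pads) lies 19 mm behind it; z points along the fingers, y is the direction in which the jaws open and shut (so a half turn about z gives the same grasp; the last joint's range is limited). The gripper opens to 94 mm and grips with 3 to 60 N. Pads are 16 mm wide; open, the fingers measure 119 mm over their backs; the gripper's body (75 mm by 177 mm) begins 78 mm behind the grasp point.
Start: joints at [-1.389, 0.426, 0.074, 1.606, -0.034, 1.111, -0.067], TCP at [0.219, 0.638, 0.181] pointing down, gripper open.
Joint ranges: [-2.85, 2.85], [-0.5, 2.14], [-1.23, 1.37], [0.21, 2.46], [-1.02, 4.16], [0.16, 2.05], [-2.73, 2.73]. Speed limits (rad/s): [1.89, 1.89, 2.39, 2.39, 3.01, 3.01, 3.01].

INTERFACE

Orientations are given as a unit quaternion [w, x, y, z].
In Python, from plant import r, cams gives the robot as it stands. The module is installed in compiled form; this text tells all that it offers.
- The arm moves only by the tool send_rows, never from a script. Its argument "plan" is text: rows parted by semicolons, each of 7 numbers parted by spaces: the finger opening in m, from 0 to 0.094, then the shift along the tool's x, y, z in m, then the turn, a rotation vector about the tool's x, y, z in rad. A call has 1 to 8 rows; each row shifts and turns the pose as measured when the row begins, along the tool's axes as they then stand; what a row does not reach is not made up. A row lasts 1/10 s, in which the tool goes at most 50 mm and 8.59 degrees, less where a joint would pass 70% of its speed; a pose out of reach is approached as far as the arm can. A call with a gripper value outside its range is refused whole. The fingers move at their own pace and stop on an object; "newtons" is the grip in N (left out, the last holds). Time passes only in rows, so rows that do not move let the fingers close. It gives the time, the measured TCP pose, the force and the opening at its end, in the units of the state.
- r.get_state(): the state, without advancing time (a new reading comes with each control period).
- cams.get_image(name): name is "scene" or "side" or "wrist"; returns a dict with "pixels" (384x512x3 uint8, blue, green, red), "fx", "fy", "cx", "cy" (pixels), "k1" (the pictures are not rectified: a ray, as slopes to the right and down, at radius r is drawn at 1 + k1 r^2 times it, then the intrinsics apply), "pose" (4x4, takes a point from camera to world coordinates); the wrist camera has in their place "mount" (4x4, takes a point from camera to tool coordinates, whose origin is the TCP and whose axes are the flange's). Camera axes: x right, y down, z forward; pixel columns grow to the right and rows downward; lengths in m; the calibration is good to about 2 mm. A picture is of the moment at which its call begins: read the wrist's pose just before it. There is no depth.
- r.close_job(): hands the job in, once; it reports no verdict.
The state is a dict: "time_s": time; "joints": joint angles; "qvel": joint speeds; "tau": joint torques, N m; "position": TCP position; "orientation": TCP orientation; "ft_force": force on the tool from outside, world axes, zero at the start; "moment": the same for the moment, N m; "gripper_width": finger opening in m.
Only numpy, scipy, OpenCV 4.12 (cv2) and the standard library are available. Lean on these libraries where they do the work, as an engineer would, in place of code of your own. Each camera call takes 0.05 s, during which the arm holds its last target. There are 200 camera calls.

TASK

Get the red thermal cycler ready to run: draw its black heated cover forward over the tubes by the bridge grip until it is fully home, then turn the knurled thumbscrew on top clockwise until the heated plate is firmly seated on the tube caps. How far it has to turn differs each time, so stop by feel, once turning takes about half as much again as it did running free; at twice as much the tubes are crushed. Let go, and leave everything else on the bench where it is.

Things in the scene. Friction and masses are not known exactly. Their poses are not given: they have to be found in the camera images.
- cycler: compact thermal cycler fixed to the bench: red housing 290 mm deep (x), 150 mm wide (y), black deck 100 mm above the bench, steel rails along its sides. Origin: centre of its underside; x points from its front (display, towards the robot) to its rear, z up. A 24-well aluminium block with capped tubes stands in the deck, 50 mm in front of the centre.
- cover (a joint): the black heated cover, 150 x 126 mm, sliding on the cycler's rails; top face 150 mm above the bench. 0 m = fully home at the hard front stop, over the tubes; it starts drawn back 0.085 to 0.112 m towards the cycler's rear (+x of the cycler). It needs about 4 N to slide and stays where it is left.
- cover_grip (a point): middle of the aluminium bridge grip on the cover, 62 mm in front of the screw's axis and 184 mm above the bench: a bar 14 mm thick (x), 13 mm tall, 84 mm long (y) on two posts, with 27 mm clear below it; axes as the cycler's. Pinch it from above across its thickness.
- screw_grip (a point): the steel knurled thumbscrew on the cover: a vertical cylinder 40 mm across, 24 mm tall, a white line on its top. This point is on its axis at half its height, 187 mm above the bench with the screw fully up (as it starts); its underside is then 25 mm above the cover, over a thin stem and a collar 28 mm across, 8 mm tall. Its x axis (the white line) turns with the screw.
- thumbscrew (a joint): turn of the screw in rad, 0 = fully up, at most 7; clockwise from above counts up and drives screw and plate down 10 mm per turn (1.59 mm per rad). Running free it takes 0.26 N m; once on the caps, 0.2 to 0.25 N m more per rad, 63 N on the caps per 0.1 N m. Well seated at 1.5 times the free drag, crushed at twice. At rest its friction holds up to 0.26 N m either way: it stays where left.
- heated_plate: sprung aluminium plate 86 x 72 x 10 mm under the cover, carried down by the thumbscrew; origin: centre of its underside, 114.5 mm above the bench with the screw up. With the cover home and the screw up, the tube caps stand 1.5 to 6.5 mm below it, different each time and not measured (so the screw runs free for at least 0.94 rad).
- tube_rack: bystander, loose: blue rack 110 x 66 mm with small capped tubes, 45 mm tall, on the bench beside the cycler; origin: centre of its underside
- cassettes: bystander, loose: stack of black cassettes 79 x 59 x 47 mm on the bench on the cycler's other side; origin: centre of its underside
- pipette: bystander, loose: white and blue micropipette about 250 mm long lying on the bench at the left; origin on the bench under its middle
- tip_box: bystander, loose: clear tip box with an orange lid, 122 x 84 x 65 mm, at the right; origin: centre of its underside
- ethanol: bystander, loose: white bottle with a red cap, 64 mm across, 170 mm tall, at the right; origin: centre of its underside
- mouse: bystander, loose: black computer mouse on a purple mat at the right; origin: centre of its underside
- marker: bystander, loose: white marker pen with a blue cap, 135 mm long, lying at the right; origin on the bench under its middle

How it is judged:
On the way, in this order (a step that is already met when the one before it is completed fails the run):
1. the cover is fully home at its front stop (value of joint cover below 0.0025 m), for 0.2 s.
2. then the heated plate is screwed down firmly on the tube caps (contact force between heated_plate and anything else above 50 N), for 0.2 s.
At the end, for the whole second after the job is handed in: The cover is home (within 3 mm of its front stop) and the heated plate, at rest, presses on the tube caps with over 50 N by the screw alone (value of joint cover below 0.003 m and contact force between heated_plate and anything else above 50 N and linear speed of heated_plate below 0.01 m/s); the robot touches nothing.
It fails at once if the tubes are crushed by overtightening (contact force between heated_plate and anything else above 180 N).
It fails at once if something else on the bench is moved by over 3 cm (distance of any of tube_rack, cassettes, pipette, tip_box, ethanol, mouse, marker from where it was at the start of the episode above 0.03 m).
It also fails if it takes over 72 s, if anything falls off the work surface, if the arm or the gripper's body presses on something with over 40 N, if the wrist force passes 120 N, or if a joint passes its speed limit or range.

## Working session

There is one attempt and no reset: what is moved stays moved. The work goes in short steps, Python scripts to look and compute and a tool call to move; the robot and the scene stay as the last step left them, time stands still between calls to the robot, and variables do not carry over. Pictures are saved under pics/ and viewed, about 8 in all and at most 12, crops included, and the job is handed in when it is done.

Besides the shell and the picture viewer there is one more tool, called in YAML: its name, and indented under it one key for each argument. send_rows: Moves the arm, as the interface text tells. Its arguments: {"type":"object","properties":{"plan":{"type":"string"},"newtons":{"type":"number"}},"required":["plan"]}

```bash
mkdir -p pics; cat > h.py <<'E'
import numpy as np, cv2
from plant import r, cams
from scipy.spatial.transform import Rotation as R
def grab(n,f=None):
    s=r.get_state(); im=cams.get_image(n)
    q=s['orientation']; T=np.eye(4); T[:3,:3]=R.from_quat([q[1],q[2],q[3],q[0]]).as_matrix(); T[:3,3]=s['position']
    im['P']=np.array(im['pose']) if 'pose' in im else T@np.array(im['mount'])
    if f: cv2.imwrite('pics/'+f,im['pixels'])
    return im
def plane(im,uv,z):
    K=np.array([[im['fx'],0,im['cx']],[0,im['fy'],im['cy']],[0,0,1.]])
    p=cv2.undistortPoints(np.array([[uv]],float),K,np.array([im['k1'],0,0,0,0.]))[0,0]
    P=im['P']; d=P[:3,:3]@np.array([p[0],p[1],1]); o=P[:3,3]
    return o+d*(z-o[2])/d[2]
def st():
    s=r.get_state(); return {k:np.round(s[k],4).tolist() for k in s}
E
python3 - <<'E'
from h import *
a=grab('scene');b=grab('side');
cv2.imwrite('pics/scene.png',a['pixels']);cv2.imwrite('pics/side.png',b['pixels'])
w=grab('wrist','w0.png')
for i in (a,b,w): print(np.round(i['P'],3).tolist(), i['fx'],i['k1'])
print(st())
E
```

```text
[[0.594, 0.664, -0.454, 1.022], [0.804, -0.488, 0.339, -0.418], [0.003, -0.567, -0.824, 1.091], [0.0, 0.0, 0.0, 1.0]] 360.5419184491713 -0.09331074672056035
[[0.685, -0.539, 0.49, -0.196], [-0.729, -0.511, 0.456, -0.677], [0.005, -0.67, -0.743, 1.165], [0.0, 0.0, 0.0, 1.0]] 418.77059008322937 -0.030931375840643927
[[0.325, 0.918, 0.228, 0.155], [0.946, -0.315, -0.079, 0.661], [-0.001, 0.241, -0.971, 0.384], [0.0, 0.0, 0.0, 1.0]] 306.16282429806216 -0.025716346668108882
{'time_s': 0.15, 'joints': [-1.3895, 0.4266, 0.0739, 1.6065, -0.0341, 1.1108, -0.0671], 'qvel': [0.0017, -0.002, 0.0001, -0.0007, 0.001, -0.0007, 0.0006], 'tau': [0.0051, -93.6291, 3.6697, -45.4421, -0.0486, 0.0181, 0.0001], 'position': [0.2192, 0.638, 0.1809], 'orientation': [-0.0001, 0.1647, 0.9863, -0.0005], 'ft_force': [-0.9243, -0.3635, 0.728], 'moment': [-0.0034, -0.0216, -0.0035], 'gripper_width': 0.094}
```

View pics/scene.png

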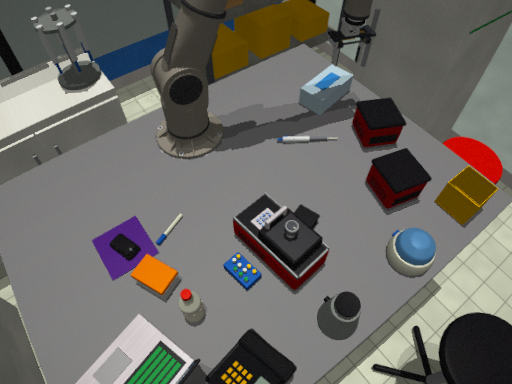

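View pics/side.png

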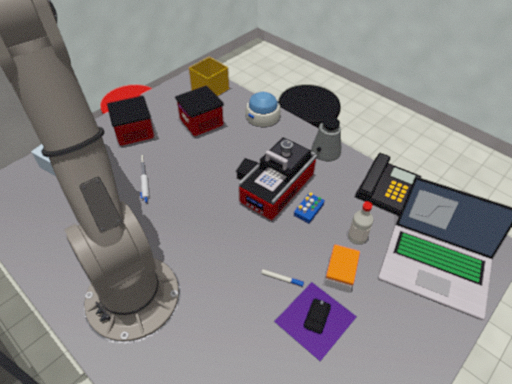

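The scene view shows the cycler around (282,240) with the screw near (291,227). In the side view it is around (278,178) with the screw near (287,146). I'll zoom in on both.

```bash
python3 - <<'E'
import cv2,numpy as np
a=cv2.imread('pics/scene.png')[185:295,225:335]; b=cv2.imread('pics/side.png')[130:220,230:330]
f=lambda i,s:cv2.resize(i,None,fx=s,fy=s,interpolation=cv2.INTER_CUBIC)
A=f(a,4);B=f(b,3.6)
c=np.zeros((440,800,3),np.uint8);c[:,:440]=A;c[:B.shape[0],440:800]=B
cv2.imwrite('pics/z.png',c)
E
```

```text
(no output)
```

View pics/z.png

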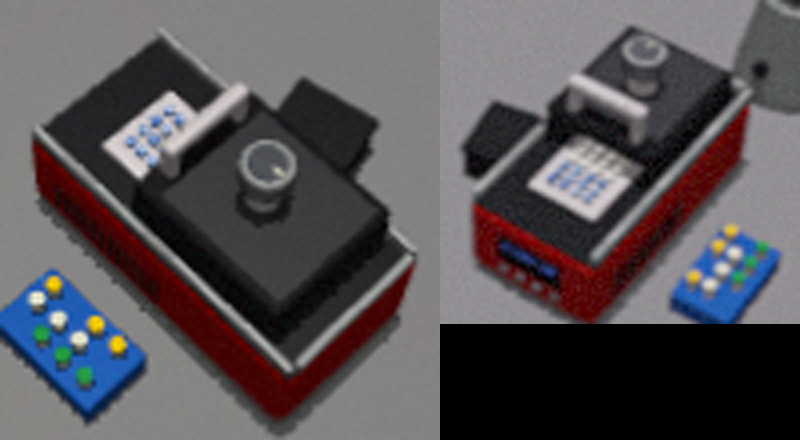

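```bash
python3 - <<'E'
from h import *
a=grab('scene');b=grab('side')
A=lambda x,y,z:np.round(plane(a,(225+x/4-.4,185+y/4-.4),z),4)
B=lambda x,y,z:np.round(plane(b,(230+(x-440)/3.6-.4,130+y/3.6-.4),z),4)
print('screw',A(267,161,.199),B(644,47,.199))
print('barL',A(243,92,.19),B(572,81,.19)); print('barR',A(167,148,.19),B(644,110,.19))
print('rail A front,rear',A(40,130,.105),A(293,368,.105),' L front, rear',A(162,35,.105),A(412,250,.105))
print('rail B frontR rearR', B(597,258,.105),B(748,92,.105),'frontL',B(478,190,.105))
E
```

```text
screw [ 0.6701 -0.0257  0.199 ] [ 0.6784 -0.0245  0.199 ]
barL [0.6103 0.0016 0.19  ] [ 0.6028 -0.      0.19  ]
barR [ 0.6151 -0.0732  0.19  ] [ 0.6196 -0.0748  0.19  ]
rail A front,rear [ 0.5033 -0.1123  0.105 ] [ 0.7777 -0.0797  0.105 ]  L front, rear [0.4874 0.0225 0.105 ] [0.7592 0.0546 0.105 ]
rail B frontR rearR [ 0.5109 -0.117   0.105 ] [ 0.7842 -0.0823  0.105 ] frontL [0.4966 0.0223 0.105 ]
```

send_rows:
  plan: "0.04 0 0 -0.045 0 0 0; 0.04 0 0 -0.045 0 0 0; 0.04 -0.02 -0.02 -0.03 0 0 0; 0.04 -0.037 -0.032 0 0 0 0; 0.04 -0.037 -0.032 0 0 0 0; 0.04 -0.037 -0.032 0 0 0 0; 0.04 -0.037 -0.032 0 0 0 0; 0.04 -0.037 -0.032 0 0 0 0"
  newtons: 40

```text
time_s: 1.05
position: [0.3536, 0.3991, 0.304]
orientation: [-0.001, 0.159, 0.987, -0.001]
ft_force: [0.9, 1.7, 0.1]
gripper_width: 0.0403
```

send_rows:
  plan: "0.04 -0.037 -0.032 0 0 0 0; 0.04 -0.037 -0.032 0 0 0 0; 0.04 -0.037 -0.032 0 0 0 0; 0.04 -0.037 -0.032 0 0 0 0; 0.04 -0.037 -0.032 0 0 0 0; 0.04 -0.037 -0.032 0 0 0 0; 0.04 -0.037 -0.032 0 0 0 0; 0.04 -0.037 -0.032 0 0 0 0"

```text
time_s: 1.85
position: [0.5552, 0.0538, 0.306]
orientation: [0.0, 0.159, 0.987, 0.001]
ft_force: [0.2, 1.2, -0.4]
gripper_width: 0.0399
```

send_rows:
  plan: "0.04 0 0 0 0 0 0.14; 0.04 0 0 0 0 0 0.14; 0.04 0 0 0 0 0 0.14; 0.04 0 0 0 0 0 0.14; 0.04 0 0 0 0 0 0.14; 0.04 0 0 0 0 0 0.14; 0.04 0 0 0 0 0 0.14; 0.04 0 0 0 0 0 0.14"

```text
time_s: 2.65
position: [0.5572, 0.0437, 0.3059]
orientation: [0.001, 0.677, 0.736, 0.0]
ft_force: [-0.3, 1.1, 0.3]
gripper_width: 0.0399
```

```bash
python3 - <<'E'
from h import *
print(st()); w=grab('wrist','w1.png'); print(w['cx'],w['cy'])
E
```

```text
{'time_s': 2.65, 'joints': [-0.784, 0.1564, 0.6795, 1.7377, -0.1019, 1.2818, 0.0016], 'qvel': [-0.1413, 0.0117, 0.1674, 0.0085, -0.0289, -0.0012, -1.4163], 'tau': [1.8893, -52.4727, 4.4145, -48.4921, 0.0579, 0.0078, 4.708], 'position': [0.5572, 0.0437, 0.3059], 'orientation': [0.0007, 0.6771, 0.7359, 0.0004], 'ft_force': [-0.3207, 1.1001, 0.2636], 'moment': [-0.1074, -0.0032, -0.0404], 'gripper_width': 0.0399}
257.2955014547946 191.57922943009254
```

View pics/w1.png

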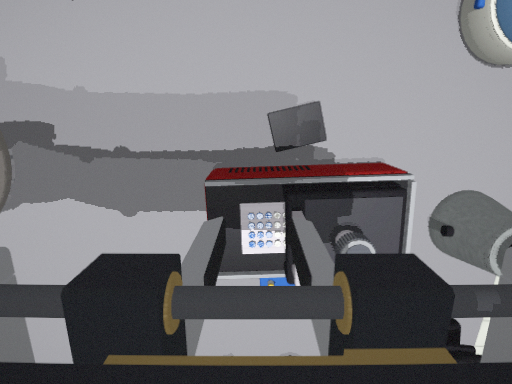

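The wrist view shows the tube block at (265,230), the screw at (355,243), and the far rail from (207,182) to (411,177), nearly aligned with the jaws.

send_rows:
  plan: "0.04 -0.042 0.024 0 0 0 -0.04; 0.04 -0.042 0.024 0 0 0 0; 0.04 0 0 0 0 0 0; 0.04 0 0 0 0 0 0"

```text
time_s: 3.1
position: [0.6145, -0.0356, 0.3055]
orientation: [0.0, 0.66, 0.751, 0.001]
ft_force: [0.5, 0.9, 0.4]
gripper_width: 0.04
```

```bash
python3 - <<'E'
from h import *
print(st()); w=grab('wrist','w2.png')
E
```

```text
{'time_s': 3.1, 'joints': [-0.609, 0.2884, 0.7213, 1.6176, -0.1964, 1.3087, 0.2721], 'qvel': [0.0454, 0.0243, 0.0076, -0.0175, -0.0022, -0.0008, 0.0451], 'tau': [1.9855, -65.7659, 12.2661, -48.6251, -0.0182, -0.0107, 0.2831], 'position': [0.6145, -0.0356, 0.3055], 'orientation': [0.0002, 0.6599, 0.7513, 0.0006], 'ft_force': [0.4503, 0.8748, 0.4041], 'moment': [-0.0407, 0.0548, -0.0118], 'gripper_width': 0.04}
```

View pics/w2.png

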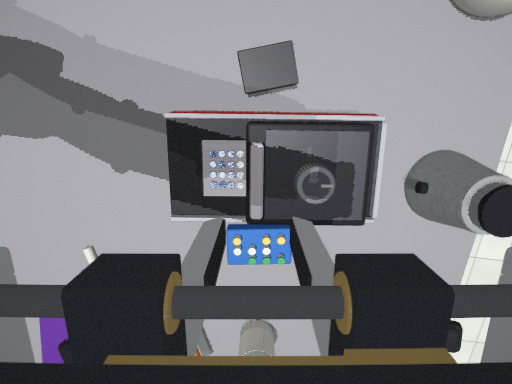

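The bar is at columns 251–263, rows 142–219, and the screw top is at (316,184). The rails run from (167,115) to (383,118) and from (170,218) to (375,221).

```bash
python3 - <<'E'
from h import *
w=grab('wrist'); s=r.get_state()
def P(u,v,z): return np.round(plane(w,(u,v),z),4)
bar=P(257,180.5,.1905); sc=P(316,184,.199)
print('bar',bar,P(257,142,.19),P(257,219,.19),'screw',sc)
for a,b in (((167,115),(383,118)),((170,218),(375,221))):
  d=P(*b,.105)-P(*a,.105); print(P(*a,.105),P(*b,.105),np.arctan2(d[1],d[0]))
q=s['orientation'];M=R.from_quat([q[1],q[2],q[3],q[0]]).as_matrix();print('tool y ang',np.arctan2(M[1,1],M[0,1]))
print('delta tool bar',M.T@(bar-s['position']),'screw',M.T@(sc-s['position']))
E
```

```text
bar [ 0.6153 -0.033   0.1905] [0.61   0.0071 0.19  ] [ 0.6208 -0.076   0.19  ] screw [ 0.6763 -0.0271  0.199 ]
[0.4918 0.0196 0.105 ] [0.7682 0.0519 0.105 ] 0.11633198862449781
[ 0.5042 -0.1193  0.105 ] [ 0.7887 -0.0869  0.105 ] 0.11339546108088179
tool y ang 0.12939940948458933
delta tool bar [0.00164774 0.00123062 0.11522185] screw [-0.00036489  0.06249522  0.106816  ]
```

send_rows:
  plan: "0.04 0.001 0.001 0.04 0 0 0.012; 0.04 0 0 0.04 0 0 0; 0.04 0 0 0.03 0 0 0; 0.04 0 0 0.015 0 0 0; 0.04 0 0 0.008 0 0 0; 0.04 0 0 0 0 0 0"
  newtons: 40

```text
time_s: 3.8
position: [0.6141, -0.0254, 0.1705]
orientation: [-0.0, 0.659, 0.752, 0.004]
ft_force: [0.4, 0.2, 0.7]
gripper_width: 0.0405
```

send_rows:
  plan: "0.04 -0.007 0.001 0.004 0 0 0; 0.04 -0.001 0 0 0 0 0; 0 0 0 0 0 0 0; 0 0 0 0 0 0 0; 0 0 0 0 0 0 0; 0 0 0 0 0 0 0"

```text
time_s: 4.4
position: [0.6182, -0.0332, 0.17]
orientation: [0.001, 0.659, 0.753, 0.006]
ft_force: [-0.6, -0.9, 0.4]
gripper_width: 0.0111
```

send_rows:
  plan: "0 0 0 0 0 0 0; 0 0 0 0 0 0 0"

```text
time_s: 4.6
position: [0.6183, -0.0332, 0.1702]
orientation: [0.001, 0.659, 0.753, 0.006]
ft_force: [0.2, -0.4, -0.2]
gripper_width: 0.0002
```

```bash
python3 - <<'E'
from h import *
print(st()); w=grab('wrist'); b=grab('side')['pixels'][130:220,230:330]
c=np.zeros((384,800,3),np.uint8);c[:,:400]=w['pixels'][:,56:456];c[:360,400:]=cv2.resize(b,(400,360))
cv2.imwrite('pics/g1.png',c)
E
```

```text
{'time_s': 4.6, 'joints': [-0.5574, 0.3989, 0.6696, 1.7861, -0.2926, 1.045, 0.3534], 'qvel': [0.0011, 0.0002, 0.0015, 0.0012, 0.0009, -0.0005, -0.0007], 'tau': [0.0341, -74.456, 13.5428, -42.4562, -0.0865, -0.0064, -0.0017], 'position': [0.6183, -0.0332, 0.1702], 'orientation': [0.0014, 0.6585, 0.7525, 0.0065], 'ft_force': [0.1533, -0.3526, -0.1617], 'moment': [-0.0283, 0.0781, -0.0359], 'gripper_width': 0.0002}
```

View pics/g1.png

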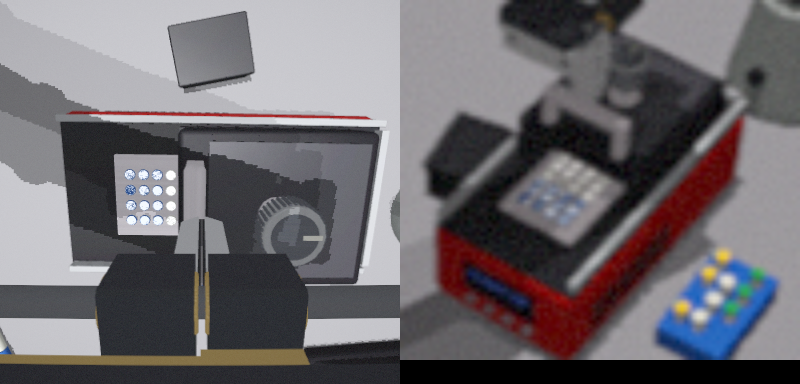

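```bash
cat >> h.py <<'E'
def proj(im,p):
    K=np.array([[im['fx'],0,im['cx']],[0,im['fy'],im['cy']],[0,0,1.]])
    T=np.linalg.inv(im['P']); 
    return cv2.projectPoints(np.array([p],float),cv2.Rodrigues(T[:3,:3])[0],T[:3,3],K,np.array([im['k1'],0,0,0,0.]))[0][0,0].round(1)
E
python3 - <<'E'
from h import *
w=grab('wrist'); b=grab('side'); s=r.get_state(); p=np.array(s['position'])
for n,i in (('w',w),('b',b)):
  for q in ([.610,.0075,.1905],[.6205,-.0755,.1905],[.676,-.027,.199],p,p+[0,0,.019]): print(n,np.round(q,3),proj(i,q))
print('screw now',plane(w,(346,237),.199)); print('bar far end',plane(w,(251,160),.1905))
print(np.array(w['mount']).round(3))
E
```

```text
w [0.61  0.008 0.19 ] [250.6 163.2]
w [ 0.62  -0.076  0.19 ] [250.3 287.5]
w [ 0.676 -0.027  0.199] [350.  234.7]
w [ 0.618 -0.033  0.17 ] [255.2 217.7]
w [ 0.618 -0.033  0.189] [255.3 227.1]
b [0.61  0.008 0.19 ] [266.  149.9]
b [ 0.62  -0.076  0.19 ] [286.6 160. ]
b [ 0.676 -0.027  0.199] [286.4 143.3]
b [ 0.618 -0.033  0.17 ] [276.3 158.7]
b [ 0.618 -0.033  0.189] [276.6 154.6]
screw now [ 0.67384526 -0.02877516  0.199     ]
bar far end [0.61001188 0.00944267 0.1905    ]
[[ 0.    -0.971 -0.241  0.069]
 [ 1.     0.    -0.001  0.002]
 [ 0.001 -0.241  0.971 -0.204]
 [ 0.     0.     0.     1.   ]]
```

```bash
python3 - <<'E'
from h import *
a=grab('scene')['pixels'][150:280,215:335]; b=grab('side')['pixels'][110:200,250:325]
c=np.zeros((450,800,3),np.uint8);A=cv2.resize(a,(400,433),interpolation=cv2.INTER_CUBIC);c[:433,:400]=A;c[:450,405:780]=cv2.resize(b,(375,450),interpolation=cv2.INTER_CUBIC)
cv2.imwrite('pics/g2.png',c)
E
```

```text
(no output)
```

View pics/g2.png

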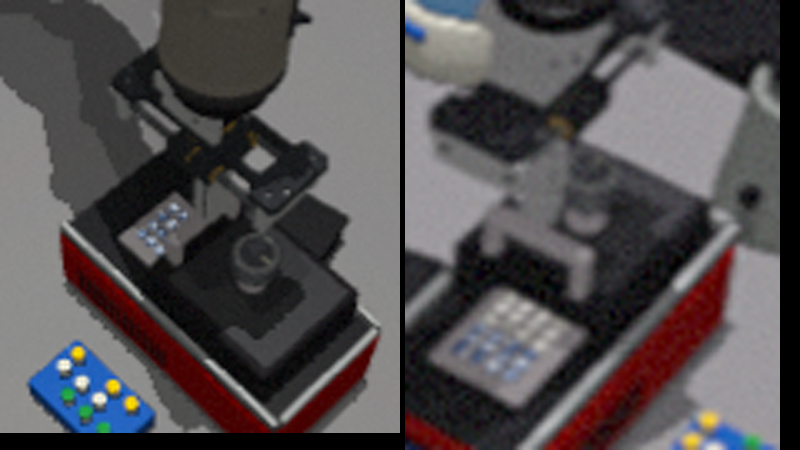

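Fingers shut to 0 without the bar between them. The wrist view has the tips at about (255,218), over the bar's columns (240–262), so something is off in height or in x. I'll open and look again.

send_rows:
  plan: "0.04 0 0 0 0 0 0; 0.04 0 0 0 0 0 0; 0.04 0 0 0 0 0 0; 0.04 0 0 0 0 0 0; 0.04 0 0 0 0 0 0"

```text
time_s: 5.4
position: [0.6182, -0.0331, 0.17]
orientation: [0.001, 0.659, 0.753, 0.006]
ft_force: [-0.2, 0.4, 0.4]
gripper_width: 0.0372
```

```bash
python3 - <<'E'
from h import *
s=st();print(s['position'],s['ft_force'],s['gripper_width'])
w=grab('wrist')['pixels'][130:280,170:390]; b=grab('side')['pixels'][125:190,250:315]
c=np.zeros((580,800,3),np.uint8);c[:273,:400]=cv2.resize(w,(400,273),interpolation=cv2.INTER_CUBIC);c[:395,405:]=cv2.resize(b,(395,395),interpolation=cv2.INTER_CUBIC)
a=grab('scene')['pixels'][180:260,240:320];c[280:580,:300]=cv2.resize(a,(300,300),interpolation=cv2.INTER_CUBIC)
cv2.imwrite('pics/g3.png',np.clip(c*1.6,0,255).astype(np.uint8))
E
```

```text
[0.6182, -0.0331, 0.17] [-0.1698, 0.3762, 0.4334] 0.0372
```

View pics/g3.png

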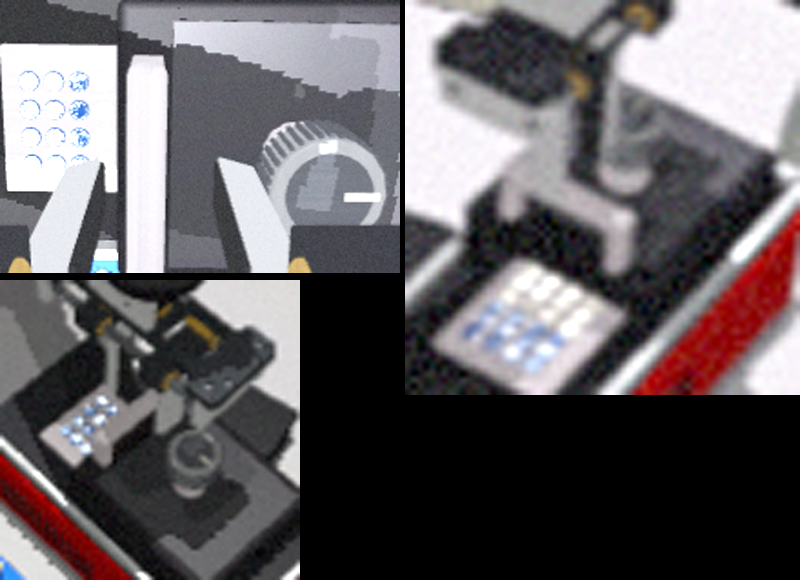

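Jaws straddle the bar correctly in x. The tips look about 20–30 mm higher than the reported TCP, so they shut above the bar. I'll descend gently, watching force.

send_rows:
  plan: "0.04 0 0 0.006 0 0 0; 0.04 0 0 0 0 0 0"

```text
time_s: 5.75
position: [0.6183, -0.033, 0.1636]
orientation: [0.001, 0.659, 0.753, 0.006]
ft_force: [0.1, -0.6, -0.6]
gripper_width: 0.04
```

```bash
python3 - <<'E'
from h import *
s=st();print(s)
E
```

```text
{'time_s': 5.75, 'joints': [-0.5541, 0.4059, 0.666, 1.7925, -0.2982, 1.033, 0.3579], 'qvel': [0.0006, -0.0097, 0.0052, -0.0139, 0.0043, 0.0101, -0.005], 'tau': [0.3387, -75.4718, 13.9752, -42.3748, -0.1755, -0.2898, 0.0936], 'position': [0.6183, -0.033, 0.1636], 'orientation': [0.0013, 0.6585, 0.7525, 0.0064], 'ft_force': [0.1289, -0.6098, -0.6241], 'moment': [-0.0965, 0.0431, 0.0347], 'gripper_width': 0.04}
```

send_rows:
  plan: "0.04 0 -0.003 0.006 0 0 0; 0.04 0 0 0.004 0 0 0; 0.04 0 0 0 0 0 0"

```text
time_s: 6.05
position: [0.6149, -0.0334, 0.1522]
orientation: [0.001, 0.659, 0.753, 0.006]
ft_force: [-0.0, 0.2, 0.7]
gripper_width: 0.0398
```

send_rows:
  plan: "0.04 0 0 0.005 0 0 0; 0.04 0 0 0 0 0 0; 0.04 0 0 0 0 0 0"

```text
time_s: 6.35
position: [0.6149, -0.0334, 0.1467]
orientation: [0.001, 0.659, 0.753, 0.006]
ft_force: [-0.3, -0.5, 0.6]
gripper_width: 0.0403
```

```bash
python3 - <<'E'
from h import *
s=st();print(s['position'],s['ft_force'],s['gripper_width'])
w=grab('wrist')['pixels'][130:280,170:390]; b=grab('side')['pixels'][125:190,250:315]
c=np.zeros((395,800,3),np.uint8);c[:273,:400]=cv2.resize(w,(400,273),interpolation=cv2.INTER_CUBIC);c[:395,405:]=cv2.resize(b,(395,395),interpolation=cv2.INTER_CUBIC)
cv2.imwrite('pics/g4.png',np.clip(c*1.6,0,255).astype(np.uint8))
E
```

```text
[0.6149, -0.0334, 0.1467] [-0.2948, -0.4808, 0.5616] 0.0403
```

View pics/g4.png

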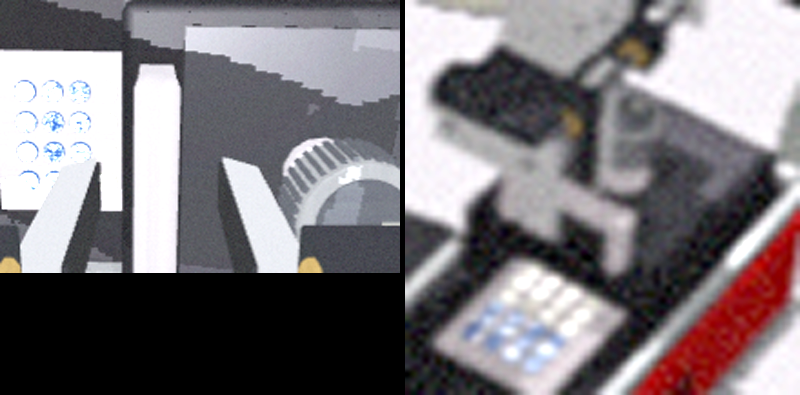

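The TCP now reads below the cover top with no contact, so the tips really are about 25 mm higher. The bar is centred between the jaws, so I'll close.

send_rows:
  plan: "0 0 0 0 0 0 0; 0 0 0 0 0 0 0; 0 0 0 0 0 0 0; 0 0 0 0 0 0 0; 0 0 0 0 0 0 0; 0 0 0 0 0 0 0"
  newtons: 15

```text
time_s: 7.05
position: [0.6148, -0.0334, 0.147]
orientation: [0.001, 0.659, 0.752, 0.006]
ft_force: [0.0, 0.3, -0.1]
gripper_width: 0.0142
```

send_rows:
  plan: "0 0 0 0 0 0 0; 0 0 -0.01 0 0 0 0; 0 0 -0.015 0 0 0 0; 0 0 -0.015 0 0 0 0; 0 0 -0.015 0 0 0 0; 0 0 -0.01 0 0 0 0"
  newtons: 40

```text
time_s: 7.65
position: [0.5536, -0.0406, 0.147]
orientation: [0.004, 0.658, 0.753, 0.009]
ft_force: [4.4, 0.6, -3.3]
gripper_width: 0.0136
```

```bash
python3 -c "
from h import *
print(st())"
```

```text
{'time_s': 7.65, 'joints': [-0.6026, 0.3037, 0.6869, 1.9582, -0.2482, 0.9422, 0.3401], 'qvel': [-0.0854, -0.1818, 0.0457, 0.2073, 0.1108, -0.0862, -0.0608], 'tau': [1.4323, -60.5563, 10.4112, -40.1643, 0.0779, 1.4258, 0.3717], 'position': [0.5536, -0.0406, 0.147], 'orientation': [0.0043, 0.658, 0.7529, 0.0091], 'ft_force': [4.4041, 0.5723, -3.2891], 'moment': [0.0234, -0.7442, -0.2305], 'gripper_width': 0.0136}
```

Moving with about 4.4 N. Continuing to the stop.

send_rows:
  plan: "0 0 -0.01 0 0 0 0; 0 0 -0.008 0 0 0 0; 0 0 -0.004 0 0 0 0; 0 0 -0.002 0 0 0 0"

```text
time_s: 8.05
position: [0.529, -0.0435, 0.147]
orientation: [0.005, 0.658, 0.753, 0.01]
ft_force: [3.8, 2.2, -3.1]
gripper_width: 0.0137
```

send_rows:
  plan: "0 0 -0.004 0 0 0 0; 0 0 -0.004 0 0 0 0"

```text
time_s: 8.25
position: [0.525, -0.044, 0.1473]
orientation: [0.008, 0.658, 0.753, 0.012]
ft_force: [49.8, 3.5, -49.6]
gripper_width: 0.0136
```

send_rows:
  plan: "0 0 -0.004 0 0 0 0; 0 0 -0.004 0 0 0 0"

```text
time_s: 8.45
position: [0.5257, -0.0442, 0.1474]
orientation: [0.015, 0.657, 0.754, 0.017]
ft_force: [36.8, 2.8, -37.2]
gripper_width: 0.0138
```

send_rows:
  plan: "0 0 0 0 0 0 0; 0 0 0 0 0 0 0; 0 0 0 0 0 0 0"

```text
time_s: 8.75
position: [0.5262, -0.0441, 0.1472]
orientation: [0.016, 0.656, 0.754, 0.017]
ft_force: [3.0, 2.3, -1.3]
gripper_width: 0.0135
```

send_rows:
  plan: "0.04 0 0 0 0 0 0; 0.04 0 0 0 0 0 0; 0.04 0 0 0 0 0 0; 0.04 0 0 0 0 0 0; 0.04 0 0 0 0 0 0"

```text
time_s: 9.25
position: [0.5247, -0.045, 0.1469]
orientation: [0.015, 0.657, 0.754, 0.016]
ft_force: [1.5, -0.5, 0.3]
gripper_width: 0.0397
```

send_rows:
  plan: "0.04 0 0 -0.02 0 0 0; 0.04 0 0 -0.04 0 0 0; 0.04 0 0 -0.04 0 0 0; 0.06 0 0 -0.03 0 0 0; 0.06 0 0 0 0 0 0; 0.06 0 0 0 0 0 0"

```text
time_s: 9.85
position: [0.5177, -0.0462, 0.2806]
orientation: [0.014, 0.657, 0.754, 0.014]
ft_force: [-1.1, -0.1, -0.8]
gripper_width: 0.0591
```

```bash
python3 - <<'E'
from h import *
s=st();print(s)
q=s['orientation'];M=R.from_quat([q[1],q[2],q[3],q[0]]).as_matrix();print(M.round(4))
# rotation (tool frame) to vertical, yaw .117
a=.117; y=np.array([np.cos(a),np.sin(a),0]);z=np.array([0,0,-1.]);D=np.stack([np.cross(y,z),y,z],1)
print('rotvec to level',R.from_matrix(M.T@D).as_rotvec().round(4))
w=grab('wrist','w3.png'); cv2.imwrite('pics/w3.png',np.clip(w['pixels'][40:300,130:430]*1.3,0,255).astype(np.uint8))
np.save('w3P.npy',w['P'])
E
```

```text
{'time_s': 9.85, 'joints': [-0.7273, 0.0483, 0.733, 1.8852, -0.0379, 1.1803, 0.1547], 'qvel': [0.0001, -0.0217, -0.0021, -0.0246, 0.0079, 0.0167, -0.006], 'tau': [0.1144, -39.6824, 2.1904, -49.7133, 0.1029, 0.0321, -0.1325], 'position': [0.5177, -0.0462, 0.2806], 'orientation': [0.0144, 0.6571, 0.7535, 0.0142], 'ft_force': [-1.0726, -0.0634, -0.8306], 'moment': [-0.0115, 0.0613, -0.0037], 'gripper_width': 0.0591}
[[-0.136   0.9899  0.0404]
 [ 0.9907  0.136   0.0025]
 [-0.003   0.0403 -0.9992]]
rotvec to level [0.0404 0.0026 0.0195]
```

View pics/w3.png

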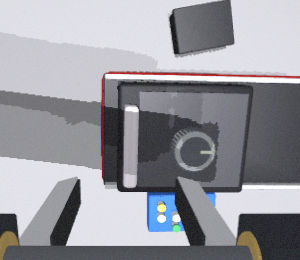

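The cover appears home: its front edge is near the housing front. The bar is at about (261,186) and the screw top about (325,192) in full-image pixels.

```bash
python3 - <<'E'
from h import *
w=grab('wrist'); bar=plane(w,(261,186),.1905); sc=plane(w,(325,192),.199)
print(bar,sc,sc-bar)
print('rails far y', plane(w,(233,115),.105),plane(w,(430,117),.105),'near',plane(w,(237,227),.105),plane(w,(428,227),.105))
b=grab('side');a=grab('scene')
# predicted px of screw top in scene & side
print(proj(a,sc),proj(b,sc))
E
```

```text
[ 0.52611603 -0.04333634  0.1905    ] [ 0.58791048 -0.03945576  0.199     ] [0.06179445 0.00388059 0.0085    ]
rails far y [0.48772707 0.01988837 0.105     ] [0.72942968 0.05139982 0.105     ] near [ 0.50963022 -0.12109488  0.105     ] [ 0.76655622 -0.09013211  0.105     ]
[269.9 207.8] [272.2 157.9]
```

send_rows:
  plan: "0.06 0 0 0 0.04 0.003 0; 0.06 0 0 0 0 0 -0.14; 0.06 0 0 0 0 0 -0.14; 0.06 0 0 0 0 0 -0.14; 0.06 0 0 0 0 0 -0.14; 0.06 0 0 0 0 0 -0.14; 0.06 0 0 0 0 0 -0.14; 0.06 0 0 0 0 0 -0.14"

```text
time_s: 10.85
position: [0.5138, -0.0468, 0.2715]
orientation: [-0.008, 0.209, 0.978, -0.005]
ft_force: [-0.8, -0.8, -0.6]
gripper_width: 0.0598
```

send_rows:
  plan: "0.06 0 0 0 0 0 -0.14; 0.06 0 0 0 0 0 -0.14; 0.06 0 0 0 0 0 -0.14; 0.06 0 0 0 0 0 -0.14; 0.06 0 0 0 0 0 -0.14; 0.06 0 0 0 0 0 -0.14; 0.06 0 0 0 0 0 -0.14; 0.06 0 0 0 0 0 0"

```text
time_s: 11.65
position: [0.5103, -0.0474, 0.263]
orientation: [-0.016, -0.297, 0.955, -0.001]
ft_force: [0.2, -0.1, 0.1]
gripper_width: 0.0602
```

```bash
python3 -c "
from h import *
print(st())"
```

```text
{'time_s': 11.65, 'joints': [-0.5706, 0.1081, 0.5834, 1.8659, -0.0512, 1.2167, 2.2039], 'qvel': [-0.0035, 0.0114, 0.0058, 0.0086, -0.0017, -0.0027, -0.1177], 'tau': [0.2092, -48.6989, 3.0108, -46.928, 0.1883, 0.2394, 4.2205], 'position': [0.5103, -0.0474, 0.263], 'orientation': [-0.0164, -0.2972, 0.9547, -0.0007], 'ft_force': [0.1724, -0.1299, 0.0503], 'moment': [0.0793, -0.008, -0.0561], 'gripper_width': 0.0602}
```

```bash
cat > go.py <<'E'
from h import *
import sys
s=r.get_state();q=s['orientation'];M=R.from_quat([q[1],q[2],q[3],q[0]]).as_matrix()
z=np.array([0,0,-1.]);y=M[:,1]*[1,1,0];y/=np.linalg.norm(y);D=np.stack([np.cross(y,z),y,z],1)
print('level',R.from_matrix(M.T@D).as_rotvec().round(4)); t=np.array(eval(sys.argv[1]))
print('shift in levelled tool',(D.T@(t-s['position'])).round(4),'now',(M.T@(t-s['position'])).round(4))
print('pos',np.round(s['position'],4),'j7',s['joints'][6].__round__(3),'F',np.round(s['ft_force'],2),'M',np.round(s['moment'],3),s['gripper_width'],'yaw',np.arctan2(M[1,1],M[0,1]).round(4))
E
python3 go.py "[.5875,-.038,.263]"
```

```text
level [ 0.0084 -0.0318  0.0001]
shift in levelled tool [-0.0689 -0.0361 -0.    ] now [-0.0689 -0.0361 -0.0025]
pos [ 0.5103 -0.0474  0.263 ] j7 2.204 F [ 0.17 -0.13  0.05] M [ 0.079 -0.008 -0.056] 0.060157386500845095 yaw 2.1743
```

send_rows:
  plan: "0.06 0 0 0 0.008 -0.032 -0.1; 0.06 0 0 0 0 0 -0.1; 0.06 0 0 0 0 0 0; 0.06 0 0 0 0 0 0"

```text
time_s: 12.05
position: [0.5092, -0.0477, 0.2603]
orientation: [-0.002, -0.385, 0.923, 0.001]
ft_force: [0.3, -0.3, 0.3]
gripper_width: 0.06
```

```bash
python3 go.py "[.5875,-.038,.263]"
```

```text
level [ 0.0036 -0.0023  0.    ]
shift in levelled tool [-0.062  -0.0488 -0.0027] now [-0.062  -0.0488 -0.003 ]
pos [ 0.5092 -0.0477  0.2603] j7 2.39 F [ 0.33 -0.3   0.26] M [ 0.077  0.024 -0.015] 0.05997591913498914 yaw 2.3609
```

send_rows:
  plan: "0.06 -0.03 -0.024 0 0 0 0; 0.06 -0.032 -0.0245 0 0 0 0; 0.06 0 0 0 0 0 0; 0.06 0 0 0 0 0 0"

```text
time_s: 12.45
position: [0.5896, -0.0374, 0.2586]
orientation: [-0.003, -0.377, 0.926, 0.001]
ft_force: [-0.3, -0.5, -0.3]
gripper_width: 0.0601
```

```bash
python3 go.py "[.5875,-.038,.148]"; python3 - <<'E'
from h import *
w=grab('wrist'); cv2.imwrite('pics/w4.png',np.clip(w['pixels']*1.3,0,255).astype(np.uint8))
print(proj(w,[.5875,-.038,.199]))
E
```

```text
level [ 0.0048 -0.0039  0.    ]
shift in levelled tool [0.0019 0.001  0.1106] now [0.0015 0.0005 0.1106]
pos [ 0.5896 -0.0374  0.2586] j7 2.445 F [-0.25 -0.5  -0.25] M [ 0.044  0.041 -0.021] 0.06012220177303269 yaw 2.3429
[259.3 193.4]
```

View pics/w4.png

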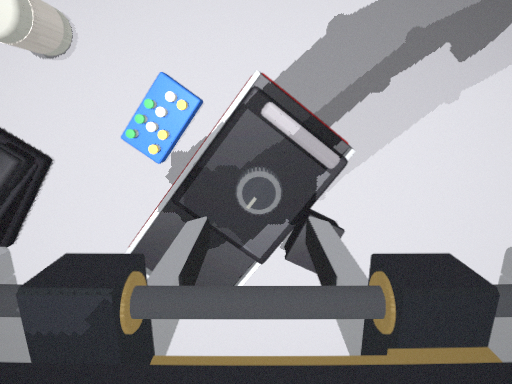

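The screw top is at (258,192) against a predicted (259,193), so the position is confirmed. Descending.

send_rows:
  plan: "0.06 0.0015 0.001 0.035 0.005 -0.004 0; 0.06 0 0 0.025 0 0 0; 0.06 0 0 0 0 0 0"

```text
time_s: 12.8
position: [0.5863, -0.0373, 0.1981]
orientation: [0.001, -0.374, 0.927, 0.0]
ft_force: [0.0, 0.0, -0.2]
gripper_width: 0.0598
```

```bash
python3 go.py "[.5875,-.038,.148]"
```

```text
level [-0.0006  0.0025  0.    ]
shift in levelled tool [-0.0004 -0.0013  0.0501] now [-0.0003 -0.0013  0.0501]
pos [ 0.5863 -0.0373  0.1981] j7 2.468 F [ 0.    0.   -0.15] M [0.066 0.003 0.028] 0.05983571232807962 yaw 2.3378
```

send_rows:
  plan: "0.06 0 -0.001 0.02 0 0.002 0; 0.06 0 0 0.018 0 0 0; 0.06 0 0 0.01 0 0 0; 0.06 0 0 0 0 0 0"

```text
time_s: 13.2
position: [0.5871, -0.0381, 0.1534]
orientation: [0.002, -0.372, 0.928, -0.0]
ft_force: [-0.2, 0.4, 0.9]
gripper_width: 0.0598
```

```bash
python3 go.py "[.5875,-.038,.148]"
```

```text
level [-0.0017  0.0042  0.    ]
shift in levelled tool [-0.0003 -0.0002  0.0054] now [-0.0003 -0.0001  0.0054]
pos [ 0.5871 -0.0381  0.1534] j7 2.494 F [-0.23  0.43  0.88] M [0.044 0.013 0.009] 0.05978463236740227 yaw 2.3328
```

send_rows:
  plan: "0.06 0 0 0.005 -0.001 0.004 0; 0 0 0 0 0 0 0; 0 0 0 0 0 0 0; 0 0 0 0 0 0 0; 0 0 0 0 0 0 0; 0 0 0 0 0 0 0"
  newtons: 40

```text
time_s: 13.8
position: [0.5882, -0.0374, 0.1513]
orientation: [0.002, -0.372, 0.928, -0.0]
ft_force: [0.9, -0.1, -5.3]
gripper_width: 0.0396
```

```bash
python3 go.py "[.5875,-.038,.148]"
```

```text
level [-0.0017  0.0031  0.    ]
shift in levelled tool [0.0009 0.0001 0.0033] now [0.0009 0.0001 0.0033]
pos [ 0.5882 -0.0374  0.1513] j7 2.494 F [ 0.94 -0.14 -5.31] M [-0.043 -0.319 -0.065] 0.03958347919666122 yaw 2.3322
```

send_rows:
  plan: "0 0 0 0.0002 0 0 0.1; 0 0 0 0.0002 0 0 0.1; 0 0 0 0.0002 0 0 0.1"

```text
time_s: 14.1
position: [0.5886, -0.0379, 0.1509]
orientation: [0.002, -0.225, 0.974, -0.0]
ft_force: [1.8, 0.2, -4.4]
gripper_width: 0.0395
```

```bash
python3 go.py "[.5875,-.038,.148]"
```

```text
level [-0.0016  0.004   0.    ]
shift in levelled tool [0.001  0.0004 0.0029] now [0.0011 0.0004 0.0029]
pos [ 0.5886 -0.0379  0.1509] j7 2.218 F [ 1.83  0.18 -4.42] M [-0.058 -0.244  0.232] 0.03947671998338101 yaw 2.0247
```

send_rows:
  plan: "0 0 0 0.0002 0 0 0.1; 0 0 0 0.0002 0 0 0.1; 0 0 0 0.0002 0 0 0.1"

```text
time_s: 14.4
position: [0.5888, -0.0385, 0.1503]
orientation: [0.002, -0.071, 0.997, -0.001]
ft_force: [0.8, 0.0, -3.7]
gripper_width: 0.04
```

```bash
python3 go.py "[.5875,-.038,.148]"
```

```text
level [-0.0014  0.0046  0.    ]
shift in levelled tool [0.0012 0.0007 0.0023] now [0.0012 0.0007 0.0023]
pos [ 0.5888 -0.0385  0.1503] j7 1.94 F [ 0.8   0.05 -3.68] M [-0.225 -0.092  0.299] 0.03995408769224265 yaw 1.7127
```

send_rows:
  plan: "0 0 0 0.0002 0 0 0.12; 0 0 0 0.0002 0 0 0.12"

```text
time_s: 14.6
position: [0.5888, -0.039, 0.15]
orientation: [0.002, 0.053, 0.999, -0.001]
ft_force: [0.2, -0.7, -4.0]
gripper_width: 0.0393
```

```bash
python3 go.py "[.5875,-.038,.148]"|tail -1
```

```text
pos [ 0.5888 -0.039   0.15  ] j7 1.722 F [ 0.24 -0.68 -3.98] M [-0.307 -0.126  0.227] 0.039289145756639575 yaw 1.4638
```

send_rows:
  plan: "0 0 0 0.0002 0 0 0.12; 0 0 0 0.0002 0 0 0.12"

```text
time_s: 14.8
position: [0.5887, -0.0395, 0.1496]
orientation: [0.002, 0.177, 0.984, -0.001]
ft_force: [0.6, 0.0, -3.8]
gripper_width: 0.0394
```

```bash
python3 go.py "[.5875,-.038,.148]"|tail -1
```

```text
pos [ 0.5887 -0.0395  0.1496] j7 1.506 F [ 0.57  0.04 -3.77] M [-0.283 -0.018  0.232] 0.03936492512126465 yaw 1.2142
```

send_rows:
  plan: "0 0 0 0.0002 0 0 0.12; 0 0 0 0.0002 0 0 0.12"

```text
time_s: 15.0
position: [0.5884, -0.04, 0.1492]
orientation: [0.003, 0.299, 0.954, -0.001]
ft_force: [-0.1, -0.9, -4.6]
gripper_width: 0.0395
```

```bash
python3 go.py "[.5875,-.038,.148]"|tail -1
```

```text
pos [ 0.5884 -0.04    0.1492] j7 1.293 F [-0.07 -0.9  -4.65] M [-0.326  0.223  0.213] 0.039489055544057086 yaw 0.9645
```

send_rows:
  plan: "0 0 0 0.0002 0 0 0.12; 0 0 0 0.0002 0 0 0.12"

```text
time_s: 15.2
position: [0.5881, -0.0403, 0.1488]
orientation: [0.002, 0.415, 0.91, -0.001]
ft_force: [-0.9, -0.9, -4.3]
gripper_width: 0.0395
```

```bash
python3 go.py "[.5875,-.038,.148]"|tail -1
```

```text
pos [ 0.5881 -0.0403  0.1488] j7 1.084 F [-0.91 -0.92 -4.33] M [-0.312  0.306  0.263] 0.039493802726075965 yaw 0.715
```

send_rows:
  plan: "0 0 0 0.0002 0 0 0.12; 0 0 0 0.0002 0 0 0.12"

```text
time_s: 15.4
position: [0.5877, -0.0406, 0.1484]
orientation: [0.002, 0.525, 0.851, -0.001]
ft_force: [-1.1, -0.3, -4.3]
gripper_width: 0.0394
```

```bash
python3 go.py "[.5875,-.038,.148]"|tail -1
```

```text
pos [ 0.5877 -0.0406  0.1484] j7 0.879 F [-1.1  -0.3  -4.35] M [-0.265  0.445  0.253] 0.03942168183852639 yaw 0.4654
```

send_rows:
  plan: "0 0 0 0.0002 0 0 0.12; 0 0 0 0.0002 0 0 0.12"

```text
time_s: 15.6
position: [0.5872, -0.0408, 0.148]
orientation: [0.002, 0.627, 0.779, -0.001]
ft_force: [-0.0, -0.1, -4.5]
gripper_width: 0.0393
```

```bash
python3 go.py "[.5875,-.038,.148]"|tail -1
```

```text
pos [ 0.5872 -0.0408  0.148 ] j7 0.677 F [-0.05 -0.14 -4.52] M [-0.175  0.505  0.238] 0.039312374347357903 yaw 0.216
```

Turned about 2.12 rad, still running free (mean ≈ 0.245).

send_rows:
  plan: "0 0 0 0.0002 0 0 0.12; 0 0 0 0.0002 0 0 0.12"

```text
time_s: 15.8
position: [0.5867, -0.0408, 0.1476]
orientation: [0.002, 0.719, 0.695, -0.001]
ft_force: [-0.6, -0.8, -3.2]
gripper_width: 0.0392
```

```bash
python3 go.py "[.5875,-.038,.148]"|tail -1
```

```text
pos [ 0.5867 -0.0408  0.1476] j7 0.477 F [-0.59 -0.79 -3.23] M [-0.123  0.592  0.259] 0.039239307166587495 yaw -0.0334
```

send_rows:
  plan: "0 0 0 0.0002 0 0 0.12; 0 0 0 0.0002 0 0 0.12"

```text
time_s: 16.0
position: [0.5862, -0.0407, 0.1472]
orientation: [0.002, 0.8, 0.6, -0.001]
ft_force: [-0.4, -1.0, -3.3]
gripper_width: 0.0391
```

```bash
python3 go.py "[.5875,-.038,.148]"|tail -1
```

```text
pos [ 0.5862 -0.0407  0.1472] j7 0.279 F [-0.43 -1.03 -3.27] M [-0.06   0.663  0.251] 0.039063818074499206 yaw -0.2826
```

send_rows:
  plan: "0 0 0 0.0002 0 0 0.12; 0 0 0 0.0002 0 0 0.12"

```text
time_s: 16.2
position: [0.5858, -0.0405, 0.1468]
orientation: [0.002, 0.868, 0.496, -0.002]
ft_force: [-0.3, -1.0, -2.3]
gripper_width: 0.0388
```

```bash
python3 go.py "[.5875,-.038,.148]"|tail -1
```

```text
pos [ 0.5858 -0.0405  0.1468] j7 0.081 F [-0.28 -1.04 -2.3 ] M [-0.053  0.672  0.251] 0.03882708573746088 yaw -0.5318
```

send_rows:
  plan: "0 0 0 0.0002 0 0 0.12; 0 0 0 0.0002 0 0 0.12"

```text
time_s: 16.4
position: [0.5853, -0.0402, 0.1464]
orientation: [0.002, 0.923, 0.385, -0.002]
ft_force: [-0.7, 0.2, -1.5]
gripper_width: 0.039
```

```bash
python3 go.py "[.5875,-.038,.148]"|tail -1
```

```text
pos [ 0.5853 -0.0402  0.1464] j7 -0.128 F [-0.69  0.22 -1.49] M [0.201 0.614 0.222] 0.03900663474113499 yaw -0.7809
```

send_rows:
  plan: "0 0 0 0.0002 0 0 0.12; 0 0 0 0.0002 0 0 0.12"

```text
time_s: 16.6
position: [0.585, -0.0398, 0.146]
orientation: [0.002, 0.964, 0.267, -0.002]
ft_force: [-2.3, 1.7, 1.8]
gripper_width: 0.0393
```

```bash
python3 go.py "[.5875,-.038,.148]"|tail -1
```

```text
pos [ 0.585  -0.0398  0.146 ] j7 -0.353 F [-2.29  1.67  1.77] M [0.476 0.771 0.219] 0.03927313604604002 yaw -1.03
```

send_rows:
  plan: "0 0 0 0.0002 0 0 0.12; 0 0 0 0.0002 0 0 0.12"

```text
time_s: 16.8
position: [0.5848, -0.0394, 0.1459]
orientation: [0.002, 0.989, 0.145, -0.003]
ft_force: [-1.9, 0.6, 2.1]
gripper_width: 0.039
```

```bash
python3 go.py "[.5875,-.038,.148]"|tail -1
```

```text
pos [ 0.5848 -0.0394  0.1459] j7 -0.59 F [-1.94  0.59  2.09] M [0.594 0.676 0.337] 0.03904407072085119 yaw -1.279
```

send_rows:
  plan: "0 0 0 0.0002 0 0 0.12"

```text
time_s: 16.9
position: [0.5848, -0.0391, 0.1459]
orientation: [0.001, 0.997, 0.084, -0.003]
ft_force: [-2.8, 0.2, 1.7]
gripper_width: 0.0394
```

```bash
python3 go.py "[.5875,-.038,.148]"|tail -1
```

```text
pos [ 0.5848 -0.0391  0.1459] j7 -0.71 F [-2.75  0.24  1.73] M [0.593 0.574 0.358] 0.03935760151257676 yaw -1.4035
```

send_rows:
  plan: "0 0 0 0.0002 0 0 0.08"

```text
time_s: 17.0
position: [0.5847, -0.0389, 0.1458]
orientation: [0.001, 0.999, 0.041, -0.003]
ft_force: [-1.1, -0.4, 1.9]
gripper_width: 0.039
```

```bash
python3 go.py "[.5875,-.038,.148]"|tail -1
```

```text
pos [ 0.5847 -0.0389  0.1458] j7 -0.793 F [-1.1  -0.36  1.9 ] M [0.421 0.406 0.374] 0.03897373768736822 yaw -1.4878
```

send_rows:
  plan: "0 0 0 0.0002 0 0 0.08"

```text
time_s: 17.1
position: [0.5847, -0.0388, 0.1458]
orientation: [0.001, 1.0, -0.0, -0.003]
ft_force: [-1.2, 0.9, 0.7]
gripper_width: 0.0391
```

```bash
python3 go.py "[.5875,-.038,.148]"|tail -1
```

```text
pos [ 0.5847 -0.0388  0.1458] j7 -0.874 F [-1.23  0.94  0.74] M [0.467 0.429 0.351] 0.03913055417378523 yaw -1.5709
```

send_rows:
  plan: "0 0 0 0.0001 0 0 0; 0 0 0 0.0002 0 0 0.08"
  newtons: 58

```text
time_s: 17.3
position: [0.5847, -0.0386, 0.1457]
orientation: [0.001, 0.999, -0.039, -0.003]
ft_force: [-2.5, 0.7, 1.8]
gripper_width: 0.0396
```

```bash
python3 go.py "[.5875,-.038,.148]"|tail -1
```

```text
pos [ 0.5847 -0.0386  0.1457] j7 -0.951 F [-2.52  0.74  1.82] M [0.582 0.44  0.4  ] 0.039642264129898755 yaw -1.6496
```

Feel is at about 0.40 N m against ~0.25 free, so it is seated. Releasing.

send_rows:
  plan: "0 0 0 0 0 0 0; 0.06 0 0 0 0 0 0; 0.06 0 0 0 0 0 0; 0.06 0 0 0 0 0 0; 0.06 0 0 0 0 0 0"

```text
time_s: 17.8
position: [0.5851, -0.0388, 0.146]
orientation: [0.002, 0.999, -0.034, -0.003]
ft_force: [-1.0, -0.8, -0.5]
gripper_width: 0.0596
```

send_rows:
  plan: "0.06 0 0 -0.01 0 0 0; 0.06 0 0 -0.03 0 0 0; 0.06 0 0 -0.04 0 0 0; 0.06 0 0 -0.04 0 0 0; 0.06 0 0 0 0 0 0; 0.06 0 0 0 0 0 0"

```text
time_s: 18.4
position: [0.5857, -0.0402, 0.2732]
orientation: [0.003, 0.999, -0.034, -0.002]
ft_force: [-0.9, -1.0, 0.2]
gripper_width: 0.0603
```

```bash
python3 go.py "[.5875,-.038,.148]"|tail -1; python3 - <<'E'
from h import *
w=grab('wrist'); cv2.imwrite('pics/w5.png',np.clip(w['pixels']*1.3,0,255).astype(np.uint8))
np.save('w5P.npy',w['P']); print(proj(w,[.5875,-.038,.193]),proj(w,[.5875+.02*.993,-.038+.02*.117,.193]),proj(w,[.526,-.0433,.1905]))
E
```

```text
pos [ 0.5857 -0.0402  0.2732] j7 -1.166 F [-0.95 -0.96  0.19] M [ 0.028  0.17  -0.   ] 0.060253037016731056 yaw -1.6393
[254.4 190.2] [250.4 169.9] [263.9 248. ]
```

View pics/w5.png

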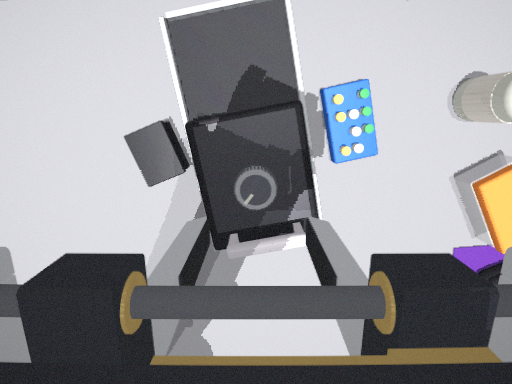

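```bash
python3 -c "
from h import *
s=st();print(s['time_s'],s['ft_force'],s['qvel']);print(r.close_job())"
```

```text
18.45 [0.3852, -1.1207, 1.1197] [0.0065, 0.0254, -0.0008, 0.018, -0.0108, -0.0053, 0.0107]
the job is handed in; nothing more can be done
None
```

I drew the cover forward about 90 mm onto its front stop and turned the thumbscrew about 4.0 rad clockwise in one grip. I then let go, raised the tool clear and handed the job in at about 18.5 s. No verdict was reported.

**Cover:** the force rose from about 4 N sliding to about 50 N at the stop. The last wrist picture shows the cover still home.

**Thumbscrew:** free drag averaged about 0.25 N m. The last readings were 0.34, 0.36, 0.37, 0.35 and 0.40 N m, so I stopped at roughly 1.5 times free. That suggests about 90 N on the caps. This is an estimate from noisy single readings, since the force there cannot be measured directly. In the pictures before and after, the white line had turned with the tool to within about 5°, so the grip slipped little if at all.

**Bystanders:** the arm touched none of them. I did not measure their positions again at the end.

**What disagreed:**
- **First grasp missed:** my first attempt on the bar closed above it. The fingertips sat about 20–25 mm higher than the reported tool position implied, and I corrected this by going lower.
- **One reading out of order:** the 0.35 N m reading broke the rising trend. I raised the grip from 40 to 58 N in case it was slipping, and the next reading was 0.40.

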